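# Take the clogged filter out of a downdraft sanding box

### The arm

A 6-joint arm with a two-finger parallel gripper is mounted at the origin on a cart in front of the work surface, level with it; the furniture and walls round the work are solid. World frame = base frame: x ahead of the robot, y to its left, z up, the work surface at z = 0. Lengths are in mm, angles in rad, forces in N, time in s.
With the tool pointing down it reaches from about 275 to 825 mm from the base axis. Payload 4.9 kg.
Tool frame: the origin (TCP) lies at the very end of the fingers, on their centre line; the grasp point (between the pads) lies 19 mm behind it; z points along the fingers, y is the line along which they close (so a half turn about z gives the same grasp; the last joint's range is limited). The gripper opens to 85 mm and grips with 20 to 120 N. Pads are 22 mm wide; open, the fingers measure 114 mm over their backs; the gripper's body (76 mm by 85 mm) begins 54 mm behind the grasp point. The pads swing forward as they close: fully open they stand 13 mm farther back than shut.
Start: joints at [-1.447, 0.326, -0.193, 1.052, 0, 1.437], TCP at [140.236, -531.839, 231.281] pointing down, gripper open.
Joint ranges: [-2.65, 2.65], [-0.97, 1.79], [-1.3, 1.35], [-1.93, 2.1], [-1.47, 1.37], [-3.14, 3.14]. Speed limits (rad/s): [2.57, 2.57, 3.14, 3.14, 3.14, 3.14].

### API

Orientations are given as [roll, pitch, yaw] about the fixed x, y, z axes, in that order (R = Rz(yaw) Ry(pitch) Rx(roll)).
In Python, from bench import bot, solve_ik, imaging gives the robot as it stands. Calls block until the motion is done:
- bot.move_ptp(position, orientation): joint-space move of the TCP to a pose.
- bot.movel(position, rot=None, max_speed=150, threshold=None): straight line of the TCP; rot=None keeps the orientation; max_speed is the mean speed in mm/s. With threshold (N) it stops when the force on the tool has changed by that much, and returns True; else False.
- bot.move_j(angles): joint-space move.
- bot.grip(opening, effort=None): opening from 0.0 (shut) to 1.0 (fully open); effort is the grip in N (None keeps the last); returns when the fingers have stopped.
- bot.dwell(seconds).
- solve_ik(position, orientation): joint angles nearest the present ones, or None.
- bot.get_state(): the state.
- imaging.capture(name): name is "side" or "top"; returns the picture (400x640x3 uint8, blue, green, red); there is no depth.
- imaging.camera_model(name): a dict with "K" (3x3 intrinsics, pixels), "k1" (the pictures are not rectified: a ray, as slopes to the right and down, at radius r is drawn at 1 + k1 r^2 times it, then the intrinsics apply), "position" and "rotation" of the camera in the world. Camera axes: x right, y up, looking along -z (the intrinsics and any distortion apply to the point x, -y, -z); pixel columns grow to the right and rows downward; lengths in mm; the calibration is good to about 2 mm. A picture is of the moment at which its call begins. camera_model takes no time and is no camera call.
A pose or a line that the arm cannot do raises bot.IKError and nothing moves.
- bot.sign_off(): hands the job in; it is judged then, once.
The state is a dict: "t": time; "qpos": joint angles; "joint_velocities": joint speeds; "effort": joint torques, N m; "tcp_pos": TCP position; "orientation": TCP orientation; "contact_force": force on the tool from outside, world axes, zero at the start; "wrist_torque": the same for the moment, N m; "opening": opening from 0.0 (shut) to 1.0 (fully open); "gripper_force": force on a finger pad.
Only numpy, scipy, OpenCV 4.12 (cv2) and the standard library are available. Lean on these libraries where they do the work, as an engineer would, in place of code of your own. Each camera call takes 0.05 s, during which the arm holds its last target. There are 200 camera calls.

### The job

The filter of the little downdraft sanding box wants cleaning. Set the sanding block that was left on top down on the bench, sole down; then pinch the grille's spring tab in towards its fixed rib, swing that edge up, draw the grille out of its frame and lay it flat on the bench, right way up. Lift the filter out by its pull rib and lay it flat in the plywood tray, and leave the tray and everything else where they are.

Things in the scene. Friction and masses are not known exactly. Their poses are not given: they have to be found in the camera images.
- sander: Downdraft sanding box, fixed: grey housing 164 (x) x 128 x 78 mm, dark steel bezel on top, black hose spigot (53 mm wide, to 65 mm high) reaching to x = -104 mm. Origin: centre of its underside, on the bench; z up; its +x end, roughly away from the robot, has the release tab, its -x end the hinge side. Cavity floor 30 mm high, with 8 mm high strips that locate the filter.
- sander_rim (a point): Centre of the opening in the bezel, at [0, 0, 78] mm in the sander's frame, level with the bezel's top. The opening is 114 mm (x) by 86 mm (y). The bezel is 4 mm thick and overhangs the cavity by 15 mm at both x ends: lips under which the grille's lugs (-x) and catch (+x) are held.
- sander_hinge (a point): Middle of the lower edge of the bezel's lip on the hinge side, at [-57, 0, 74] mm in the sander's frame. The grille pivots about the sander's y direction through here.
- grille: Loose bare-steel louvred grille, 0.14 kg, flush in the opening with 2 mm play: plate 110 (x) x 82 x 5 mm. Origin: under the plate's centre, level with its lowest parts (lugs, catch), on which it rests when laid down; plate 4.5 to 9.5 mm above it; axes as the sander's when seated, origin then 68.5 mm up. A straight lift is blocked: hold the tab in, swing the +x edge up, then draw it out.
- grille_lugs (a point): Middle of the grille's hinge-side edge, at [-55, 0, 4] mm in its frame. Two lugs, 16 mm wide at y = +-22 mm, 4 mm thick, run on to x = -64 mm: 7 mm under the bezel's lip, 1.5 mm below it. Swung up 10 degrees the +x edge clears the bezel (20 to 25 is comfortable); then a pull of 9 mm or more along the grille's own +x frees the lugs.
- tab (a joint): Release tab in a notch of the grille's +x edge: dark steel plate 4 mm thick, 30 mm wide, 16 mm above the grille's plate, sprung along the grille's x. 0 = out, outer face at x = 51 mm, catch 5 mm under the bezel's lip. 0.008 m = pressed fully in towards -x, at the stop; the catch is free of the lip from 0.006 m on. Takes 3.6 N to start, 8.4 N fully in.
- grille_grip (a point): Midway between the outer faces of tab and rib at rest, 8 mm above the plate's top, at [34, 0, 17.5] mm in the grille's frame. The fixed rib (x = 17 to 22 mm, 36 mm wide) is as high as the tab; together 34 mm across at rest, 26 mm pressed. Closing the gripper along the grille's x here presses the tab in and holds the grille.
- filter: Filter cassette, 0.11 kg, in the cavity under the grille, along the sander's axes: plywood frame with paper pleats, 104 (x) x 68 x 22 mm. Origin: centre of its underside, z up, 30 mm above the bench while in the box.
- filter_rib (a point): Top of the filter's pull rib, at [0, 0, 36] mm in the filter's frame. The rib is 10 mm thick (x), 36 mm long (y), 14 mm high, in the middle of the filter; grasp it along x.
- tray: Loose, low, open plywood tray, 150 (x) x 110 x 24 mm outside, walls 6 mm, floor 6 mm thick, 0.45 kg. Origin: centre of its underside, z up.
- sanding_block: Red sanding block with cork sole, 46 (x) x 110 x 40 mm, 0.16 kg, lying across the hinge-side half of the grille. Origin: centre of its sole, z up. Grasp across the 46 mm, with the fingertips above rib and tab (16 mm above the sole).
- screw_tin: Open round tin of screws, 67 mm across, 32 mm high. Origin: centre of its underside. Leave alone.
- glue_bottle: Glue bottle standing behind the work, 53 mm across, 168 mm high. Origin: centre of its underside. Leave alone.
- screwdriver: Yellow screwdriver lying behind the work, 31 x 212 (y) x 24 mm. Origin: below its centre, on the bench. Leave alone.
- marking_gauge: Wooden marking gauge standing on its fence at the back, 62 (x) x 200 (y) x 73 mm over all. Origin: below its centre, on the bench. Leave alone.
- dust_brush: Flat brush lying on the left, 160 (x) x 44 x 14 mm. Origin: below its centre, on the bench. Leave alone.
- dog_stub: Short round stub of a hardwood bench dog, 42 mm across, 22 mm high, between sanding box and tray. Origin: centre of its underside. Leave alone.
- offcut: Wood offcut on the right, 40 x 85 (y) x 22 mm. Origin: centre of its underside. Leave alone. Fixed things round the work: a mallet and a bench dog in front (x below 0.40 m), two red vices up to 110 mm high with rods reaching to x = 0.50 m (y 0.34 to 0.52 m, y -0.48 to -0.30 m), a box (x 0.43 to 0.6 m, y below -0.48 m), tool boxes behind x = 0.77 m.
Not all that is in view belongs to the job. Several things have the shape of the grille; the one meant has the colours described above.

How it is judged:
By the outcome, as a careful person would: the job done as asked, in the order asked, and still so for the second after the job is handed in, with the robot touching nothing.
It also fails if it takes over 64 s, if anything falls off the work surface, if the arm or the gripper's body presses on something with over 40 N, if the wrist force passes 120 N, or if a joint passes its speed limit or range.

## Working session

There is one attempt and no reset: what is moved stays moved. The work goes in short steps, each a Python script; the robot and the scene stay as the last script left them, time stands still between calls to the robot, and variables do not carry over. Pictures are saved under pics/ and viewed, at most 12 in all, crops included, and the job is handed in when it is done.

```bash
ls; mkdir -p pics; python3 - <<'E'
from bench import bot, solve_ik, imaging
import cv2
for n in("side","top"):
    cv2.imwrite(f"pics/{n}0.png",imaging.capture(n)); m=imaging.camera_model(n); print(n,m)
print(bot.get_state())
E
```

```text
pics
side {'K': array([[508.60970048,   0.        , 316.72849447],
       [  0.        , 508.60970048, 193.79884531],
       [  0.        ,   0.        ,   1.        ]]), 'k1': -0.0960629703838313, 'position': array([  531.63343949, -1198.60359832,   822.02028736]), 'rotation': array([ 1.01750711, -0.01943468,  0.02167959])}
top {'K': array([[515.6325889 ,   0.        , 322.63440531],
       [  0.        , 515.6325889 , 201.07303831],
       [  0.        ,   0.        ,   1.        ]]), 'k1': 0.013882841996776606, 'position': array([ 426.90528944,  -26.63974997, 1842.60303788]), 'rotation': array([ 0.05881956,  0.01331744, -1.54691086])}
{'t': 0.1, 'qpos': array([-1.44718833e+00,  3.26879502e-01, -1.93458644e-01,  1.05200639e+00,
       -1.79135481e-05,  1.43658723e+00]), 'joint_velocities': array([-0.00050655, -0.0019489 ,  0.00198005, -0.00047128, -0.0001401 ,
        0.00164164]), 'effort': array([ 1.09611119e-03, -4.44238257e+01,  2.63038212e+01,  7.83863885e-03,
       -1.15465805e-04,  8.34193088e-06]), 'tcp_pos': array([ 140.17108368, -531.30997791,  230.58441764]), 'orientation': array([-3.14005597e+00, -1.89408162e-04,  2.57816964e-01]), 'contact_force': array([ 0.72795011, -0.63804302,  0.33605071]), 'wrist_torque': array([-0.06262619, -0.00542362, -0.01629478]), 'gripper_force': 0.0, 'opening': 0.99820516084001}
```

View pics/side0.png

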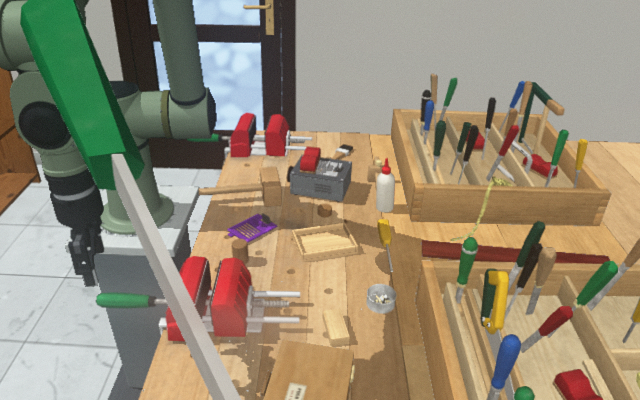

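View pics/top0.png

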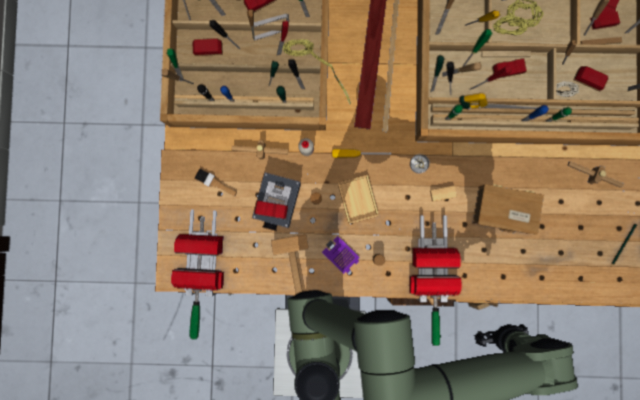

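The side view shows the grey sanding box at (322,178) with the red block on top, and the tray at (326,241). The top view shows the box at (276,200), tray at (359,198), and free bench between and in front. Things with the grille's shape: the purple one on the bench at top (340,254) / side (252,228), and the steel one in the box at top (280,190). The grey one in the frame fits the description, and the next crop should confirm it.

```bash
cat > h.py <<'E'
import numpy as np, cv2
from scipy.spatial.transform import Rotation as R
from bench import bot, solve_ik, imaging
def cam(n):
    m=imaging.camera_model(n); return m['K'],m['k1'],np.array(m['position']),R.from_euler('xyz',m['rotation']).as_matrix()
def ray(n,px):
    K,k,p,M=cam(n); d=np.array([(px[0]-K[0,2])/K[0,0],(px[1]-K[1,2])/K[1,1]]); u=d.copy()
    for _ in range(20): u=d/(1+k*(u@u))
    return p,M@np.array([u[0],-u[1],-1.])
def onz(n,px,z):
    p,d=ray(n,px); return p+d*(z-p[2])/d[2]
def proj(n,X):
    K,k,p,M=cam(n); c=M.T@(np.asarray(X,float)-p); u=np.array([c[0],-c[1]])/-c[2]; u=u*(1+k*(u@u))
    return np.array([K[0,0]*u[0]+K[0,2],K[1,1]*u[1]+K[1,2]])
def tri(a,b):
    p,d=ray('top',a);q,e=ray('side',b); s=np.linalg.lstsq(np.c_[d,-e],q-p,rcond=None)[0]
    A,B=p+s[0]*d,q+s[1]*e; return (A+B)/2,np.linalg.norm(A-B)
E
python3 - <<'E'
from h import *
t=cv2.imread('pics/top0.png');s=cv2.imread('pics/side0.png')
print(onz('top',(276,200),78),proj('side',onz('top',(276,200),78)), onz('top',(359,198),24),proj('side',onz('top',(359,198),24)))
cv2.imwrite('pics/tc.png',cv2.resize(t[165:255,250:390],None,fx=5.7,fy=5.7,interpolation=cv2.INTER_CUBIC))
cv2.imwrite('pics/sc.png',cv2.resize(s[140:265,270:400],None,fx=4.6,fy=4.6,interpolation=cv2.INTER_CUBIC))
E
```

```text
[530.22726234 159.47454565  78.        ] [321.19056759 167.44584338] [ 547.23180789 -127.99371611   24.        ] [325.62682082 238.57628549]
```

View pics/tc.png

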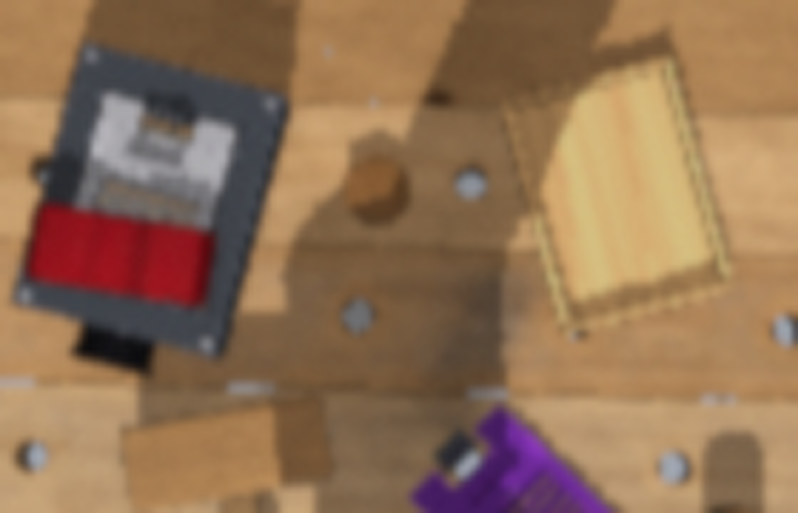

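View pics/sc.png

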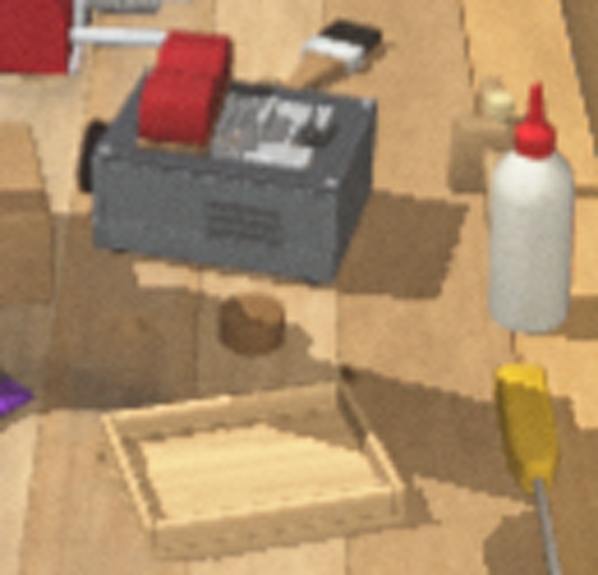

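The crop confirms it. The grille in the box is bare steel with a dark tab at top crop (165,105), while the other is purple with its own tab and lies loose on the bench, so it is a decoy. The bezel's four corner screws show at crop (92,55), (272,102), (208,344) and (25,294), and the tray corners are clear. Next I measure with masks and two views.

```bash
cat > meas.py <<'E'
from h import *
t=cv2.imread('pics/top0.png');s=cv2.imread('pics/side0.png')
def spot(im,p,r=3):
    g=cv2.cvtColor(im,cv2.COLOR_BGR2GRAY).astype(float); x,y=np.round(p).astype(int)
    w=g[y-r:y+r+1,x-r:x+r+1]; w=np.clip(w-np.median(w)-10,0,None); Y,X=np.mgrid[-r:r+1,-r:r+1]
    return np.array([x+(w*X).sum()/w.sum(),y+(w*Y).sum()/w.sum()])
T=[spot(t,p,2) for p in [(266.1,174.6),(297.7,182.9),(286.5,225.4),(254.4,216.6)]]
S=[spot(s,p,2) for p in [(341.7,179.3),(293.3,172)]]+[spot(s,(350,162.4),2)]
print('T',np.round(T,1),'S',np.round(S,1))
for a,b in((1,0),(2,1),(0,2)): print('tri',*[np.round(v,1) for v in tri(T[a],S[b])])
W=np.array([onz('top',p,78) for p in T]); print('onz',W.round(1),W.mean(0).round(1))
c=[W[0]+W[1]-W[2]-W[3], W[0]+W[3]-W[1]-W[2]]
print('yaw', np.degrees(np.arctan2(c[0][1],c[0][0])), np.degrees(np.arctan2(c[1][1],c[1][0]))-90, [np.linalg.norm(v)/2 for v in c])
# bezel as seen on side at height 78
for p in S: print('side78',onz('side',p,78).round(1))
def mask(im,lo,hi,roi,extra=None):
    h=cv2.cvtColor(im,cv2.COLOR_BGR2HSV); m=cv2.inRange(h,lo,hi)
    if extra: m|=cv2.inRange(h,*extra)
    k=np.zeros_like(m);x0,y0,x1,y1=roi;k[y0:y1,x0:x1]=m[y0:y1,x0:x1]
    c=max(cv2.findContours(k,0,cv2.CHAIN_APPROX_NONE)[0],key=cv2.contourArea); return c
red=((0,140,50),(8,255,255)); red2=((172,140,50),(180,255,255))
for n,im,roi in(('top',t,(245,190,300,225)),('side',s,(295,140,325,176))):
    c=mask(im,*red,roi,red2); r=cv2.minAreaRect(c); b=cv2.boxPoints(r); M=cv2.moments(c);ce=(M['m10']/M['m00'],M['m01']/M['m00'])
    print(n,'block px',np.round(ce,1),np.round(b,1).tolist(),cv2.contourArea(c)); 
    if n=='top':
        ct=ce; print('block at 105',onz(n,ce,105).round(1)); B=np.array([onz(n,p,118) for p in b]);print(B.round(1).tolist())
    else: print('tri',tri(ct,ce), 'top corner')
# tray
for z in(24,0): print('tray',z,[onz('top',((p[0]+.5)/5.7-.5+250,(p[1]+.5)/5.7-.5+165),z).round(1).tolist() for p in [(503,105),(672,55),(732,278),(570,335)]])
for p in [(103,418),(337,386),(405,490),(152,522)]: print('tray side24',onz('side',((p[0]+.5)/4.6-.5+270,(p[1]+.5)/4.6-.5+140),24).round(1))
E
python3 meas.py
```

```text
T [[265.4 174.1]
 [297.4 182.4]
 [285.7 225. ]
 [253.  218.9]] S [[341.5 179.2]
 [292.3 172. ]
 [350.1 160.4]]
tri [591.3  87.4  80.4] 1.9
tri [445.  123.6  79.4] 0.6
tri [618.5 197.9  84.8] 1.0
onz [[618.7 198.7  78. ]
 [592.5  87.6  78. ]
 [445.3 123.7  78. ]
 [463.5 236.6  78. ]] [530.  161.6  78. ]
yaw -13.753503677616965 -11.21849420856374 [np.float64(155.65853860496028), np.float64(114.18517259573754)]
side78 [590.6  91.4  78. ]
side78 [444.5 126.1  78. ]
side78 [619.8 210.8  78. ]
top block px [270.6 209.3] [[253.8000030517578, 213.3000030517578], [256.0, 200.0], [287.5, 205.1999969482422], [285.20001220703125, 218.5]] 383.0
block at 105 [496.7 174.  105. ]
[[481.5, 228.5, 118.0], [526.3, 222.4, 118.0], [511.2, 116.3, 118.0], [466.5, 122.5, 118.0]]
side block px [309.6 158.8] [[298.6000061035156, 168.60000610351562], [304.6000061035156, 144.39999389648438], [320.6000061035156, 148.39999389648438], [314.6000061035156, 172.60000610351562]] 334.0
tri (array([495.62037788, 174.70874967,  98.62161293]), np.float64(2.6223297164445203)) top corner
tray 24 [[598.7, -52.1, 24.0], [632.2, -156.3, 24.0], [494.6, -195.9, 24.0], [457.0, -96.7, 24.0]]
tray 0 [[600.9, -52.5, 0.0], [634.9, -158.0, 0.0], [495.5, -198.2, 0.0], [457.4, -97.6, 0.0]]
tray side24 [457.2 -96.2  24. ]
tray side24 [593.9 -57.1  24. ]
tray side24 [ 629.8 -156.6   24. ]
tray side24 [ 489.9 -191.6   24. ]
```

```bash
cat >> h.py <<'E'
def Rd(th,tilt=0,flip=0):
    """tool down, closing line along heading th (deg); tilt = +x edge up"""
    return R.from_euler('z',th,degrees=True)*R.from_euler('y',-tilt,degrees=True)*R.from_euler('zx',[90+180*flip,180],degrees=True) if 0 else \
           R.from_euler('z',th,degrees=True)*R.from_euler('y',-tilt,degrees=True)*R.from_euler('z',90+180*flip,degrees=True)*R.from_euler('x',180,degrees=True)
def e(r): return r.as_euler('xyz')
def st(s=''):
    a=bot.get_state(); print(s,'t',round(a['t'],2),'tcp',a['tcp_pos'].round(1),'F',a['contact_force'].round(1),'open',round(a['opening'],3),'gf',round(a['gripper_force'],1)); return a
E
python3 - <<'E'
from h import *
for f in(0,1):
    for n,p,r in(('block',(497,173.3,97.5),Rd(-8,0,f)),('place',(458,22,20),Rd(-8,0,f)),('tilt',(560,150,110),Rd(-13.6,24,f)),('gpl',(594,-254,12),Rd(15,0,f)),('filt',(532,161,56),Rd(-13.6,0,f)),('tray',(546,-125,30),Rd(15,0,f))):
        q=solve_ik(np.array(p),e(r)); print(f,n,None if q is None else np.round(q,2))
E
```

```text
0 block [ 0.2   0.41 -0.44  0.72  0.    1.91]
0 place [-0.11  0.43 -0.69  0.45  0.    1.6 ]
0 tilt [ 0.23  0.3  -0.7   0.19 -0.18  2.  ]
0 gpl [-0.52  0.7  -0.17  0.7   0.    0.79]
0 filt [ 0.16  0.51 -0.4   0.66  0.    1.97]
0 tray [-0.36  0.56 -0.41  0.61  0.    0.95]
1 block [ 0.2   0.41 -0.44  0.72  0.   -1.24]
1 place [-0.11  0.43 -0.69  0.45  0.   -1.54]
1 tilt [ 0.23  0.3  -0.7   0.19 -0.18 -1.14]
1 gpl [-0.52  0.7  -0.17  0.7   0.   -2.35]
1 filt [ 0.16  0.51 -0.4   0.66  0.   -1.17]
1 tray [-0.36  0.56 -0.41  0.61  0.   -2.19]
```

```bash
python3 - <<'E'
import re
s=open('h.py').read()
i=s.index("    return R.from_euler('z',th"); j=s.index("def e(r)")
s=s[:i]+"    return R.from_euler('ZYZX',[th,-tilt,90+180*flip,180],degrees=True)\n"+s[j:]
open('h.py','w').write(s)
from h import *
print(solve_ik(np.array((560,150,110)),e(Rd(-13.6,24))).round(2))
o=e(Rd(-8))
bot.move_ptp(np.array([497,173.3,190.]),o); bot.grip(0.78,30)
bot.movel(np.array([497,173.3,97.5]),max_speed=120); st('at')
bot.grip(0.0,30); a=st('closed')
bot.movel(np.array([497,173.3,160.]),max_speed=120); st('up')
cv2.imwrite('pics/s1.png',imaging.capture('side'))
E
```

```text
Traceback (most recent call last):
  File "h.py", line 20, in Rd
    return R.from_euler('ZYZX',[th,-tilt,90+180*flip,180],degrees=True)
           ~~~~~~~~~~~~^^^^^^^^^^^^^^^^^^^^^^^^^^^^^^^^^^^^^^^^^^^^^^^^
  File "scipy/spatial/transform/_rotation.pyx", line 1413, in scipy.spatial.transform._rotation.Rotation.from_euler
ValueError: Expected axis specification to be a non-empty string of upto 3 characters, got ZYZX
```

```bash
sed -i "s/return R.from_euler('ZYZX'.*/return R.from_euler('ZYZ',[th,-tilt,90+180*flip],degrees=True)*R.from_euler('x',180,degrees=True)/" h.py
python3 - <<'E'
from h import *
print(solve_ik(np.array((560,150,110)),e(Rd(-13.6,24))).round(2))
o=e(Rd(-8))
bot.move_ptp(np.array([497,173.3,190.]),o); bot.grip(0.78,30)
bot.movel(np.array([497,173.3,97.5]),max_speed=120); st('at')
bot.grip(0.0,30); a=st('closed')
bot.movel(np.array([497,173.3,160.]),max_speed=120); st('up')
s=imaging.capture('side')
cv2.imwrite('pics/s1.png',cv2.resize(s[100:225,260:420],None,fx=4.6,fy=4.6,interpolation=cv2.INTER_CUBIC))
E
```

```text
[ 0.23  0.3  -0.7   0.19 -0.18  2.  ]
at t 4.15 tcp [497.5 173.4  98.1] F [ 0.2 -0.7  0.1] open 0.782 gf 0.0
closed t 4.47 tcp [497.9 173.5  98.6] F [-0.4 -0.3  6. ] open 0.516 gf 31.1
up t 5.15 tcp [496.4 173.2 159.3] F [-0.8  0.1 -2.2] open 0.519 gf 30.8
```

View pics/s1.png

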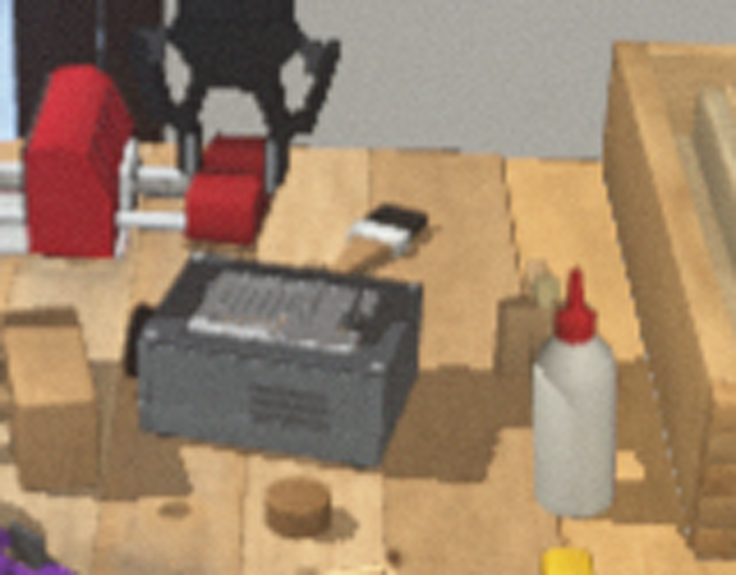

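The block is held level above the box, and the bare-steel grille is still seated, tab at crop (365,312). Now I set the block down and take new views.

```bash
python3 - <<'E'
from h import *
bot.movel(np.array([458,22,150.]),max_speed=200)
bot.movel(np.array([458,22,30.]),max_speed=120)
print(bot.movel(np.array([458,22,15.]),max_speed=20,threshold=4)); st('down')
bot.grip(0.72); st('open')
p=bot.get_state()['tcp_pos']; bot.movel(np.array([458,22,150.]),max_speed=150)
bot.move_ptp(np.array([430,-100,280.]),e(Rd(-13.6)))
t=imaging.capture('top');s=imaging.capture('side');cv2.imwrite('pics/top2.png',t);cv2.imwrite('pics/side2.png',s)
a=cv2.resize(t[165:240,240:320],None,fx=5,fy=5,interpolation=cv2.INTER_CUBIC)
b=cv2.resize(s[145:220,275:355],None,fx=5,fy=5,interpolation=cv2.INTER_CUBIC)
cv2.imwrite('pics/c2.png',np.hstack([a,b])); st()
E
```

```text
True
down t 7.82 tcp [458.2  22.   20.4] F [-0.9 -0.   3.6] open 0.515 gf 31.6
open t 8.13 tcp [457.2  22.1  19.9] F [-0.1 -0.2  0.6] open 0.72 gf 0.0
 t 10.0 tcp [429.3 -98.7 278.2] F [-0.1 -0.4 -0.4] open 0.722 gf 0.0
```

View pics/c2.png

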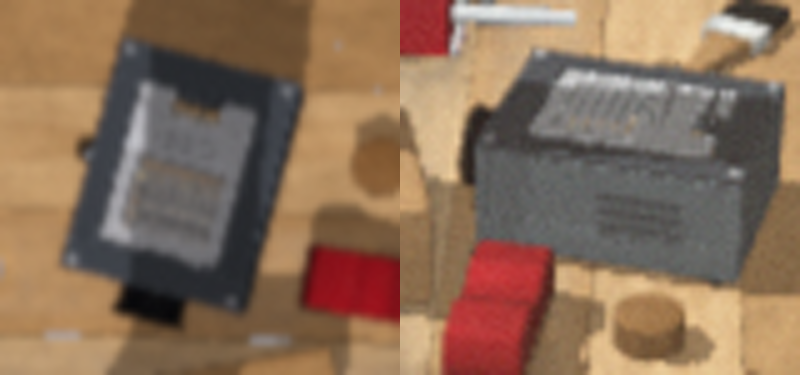

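The block stands on the bench right of the box. All four bezel screws are now visible at top crop (128,48), (287,90), (233,300), (70,261), and all four at side crop (538,52), (775,90), (735,173), (487,138). I re-measure with them.

```bash
python3 - <<'E'
from h import *
from scipy.ndimage import median_filter
def spot(im,p,r=2):
    g=cv2.cvtColor(im,cv2.COLOR_BGR2GRAY).astype(float); x,y=np.round(p).astype(int)
    w=g[y-r:y+r+1,x-r:x+r+1]; w=np.clip(w-np.median(w)-8,0,None); Y,X=np.mgrid[-r:r+1,-r:r+1]
    return np.array([x+(w*X).sum()/w.sum(),y+(w*Y).sum()/w.sum()])
t=cv2.imread('pics/top2.png');s=cv2.imread('pics/side2.png')
T0=np.array([(128,48),(287,90),(233,300),(70,261)])/5-.4+[240,165]
S0=np.array([(538-400,52),(375,90),(335,173),(87,138)])/5-.4+[275,145]
# order top: +x+y, +x-y, -x-y, -x+y ; side: -x+y, +x+y, +x-y, -x-y
S0=S0[[1,2,3,0]]
T=[spot(t,p) for p in T0];S=[spot(s,p) for p in S0]
print(np.round(T-T0,1).tolist(),np.round(S-S0,1).tolist())
P=[]
for a,b in zip(T,S): p,g=tri(a,b);P.append(p);print(p.round(1),round(g,1))
for nm,W in(('tri',np.array(P)),('top',np.array([onz('top',p,78) for p in T])),('eye',np.array([onz('top',p,78) for p in T0]))):
    x=W[0]+W[1]-W[2]-W[3];y=W[0]+W[3]-W[1]-W[2]
    print(nm,W.mean(0).round(1),np.degrees(np.arctan2(x[1],x[0])).round(2),(np.degrees(np.arctan2(y[1],y[0]))-90).round(2),np.linalg.norm(x)/2,np.linalg.norm(y)/2)
G=np.array([onz('top',np.array(p)/5-.4+[240,165],78) for p in[(147,82),(255,110),(216,268),(103,237)]]);print(G.mean(0))
# tray inner check from new side view is unchanged
E
```

```text
[[-1.7, -1.4], [0.0, 0.1], [-1.1, 1.7], [-0.5, 2.0]] [[1.1, -0.5], [-0.2, 0.0], [0.3, 0.0], [-0.4, -1.5]]
[622.6 205.6  74.8] 1.6
[590.8  88.9  79.4] 0.8
[442.7 125.7  77.5] 3.8
[465.7 235.1  84.8] 3.6
tri [530.4 163.8  79.1] -12.29 -13.65 156.16498148700168 116.35793110112212
top [529.8 163.9  78. ] -12.3 -13.64 158.4261002723692 116.64150406885497
eye [531.9 161.2  78. ] -13.16 -12.79 150.25882518349482 114.26996596860648
[532.18758233 160.72914646  78.        ]
```

```bash
cat >> h.py <<'E'
C=np.array([532.,161.,0.]); YAW=-13.3
def gpose(x,z,tilt=0,pull=0):
    """TCP for grille point (x,0,z) given in the sander frame, swung up by tilt about the hinge, drawn out by pull"""
    H=np.array([-57,0,74.]); r=R.from_euler('y',-tilt,degrees=True)
    p=H+r.apply(np.array([x+pull,0,z])-H)
    return R.from_euler('z',YAW,degrees=True).apply(p)+C, e(Rd(YAW,tilt))
E
python3 - <<'E'
from h import *
p,o=gpose(30.5,81)
print([None if solve_ik(*gpose(30.5,81,a,b)) is None else 1 for a,b in((0,0),(12,0),(24,0),(24,14))])
bot.move_ptp(p+[0,0,100],o); bot.grip(0.62,35)
bot.movel(p+[0,0,12],max_speed=150)
print(bot.movel(p,max_speed=30,threshold=6)); st('at')
cv2.imwrite('pics/s3.png',cv2.resize(imaging.capture('side')[120:200,275:375],None,fx=7,fy=7,interpolation=cv2.INTER_CUBIC))
bot.grip(0.0,35); st('pinched')
E
```

```text
[1, 1, 1, 1]
False
at t 12.69 tcp [561.6 154.   80.9] F [ 0.7 -0.7 -0.4] open 0.62 gf 0.0
pinched t 13.1 tcp [562.1 154.2  82.1] F [-1.8 -0.   6.5] open 0.29 gf 34.7
```

The pinch stopped at about 26 mm with 35 N, which means the tab is fully pressed. Next is the swing.

```bash
python3 - <<'E'
from h import *
for a in(6,12,18,24):
    p,o=gpose(30.5,81,a); bot.movel(p,o,max_speed=40); s=st(a)
    if np.linalg.norm(s['contact_force'])>40: print('HIGH');break
cv2.imwrite('pics/s4.png',cv2.resize(imaging.capture('side')[110:200,265:385],None,fx=6,fy=6,interpolation=cv2.INTER_CUBIC))
E
```

```text
6 t 13.48 tcp [560.  154.4  90.2] F [ 0.  -0.3 -2.2] open 0.288 gf 34.6
12 t 13.87 tcp [558.4 154.7  98.9] F [ 0.  -1.2 -2. ] open 0.292 gf 34.6
18 t 14.25 tcp [555.7 155.4 107.6] F [-0.4 -0.3 -1.4] open 0.288 gf 34.6
24 t 14.63 tcp [552.  156.4 116. ] F [-0.1  0.6 -2.9] open 0.29 gf 34.9
```

View pics/s4.png

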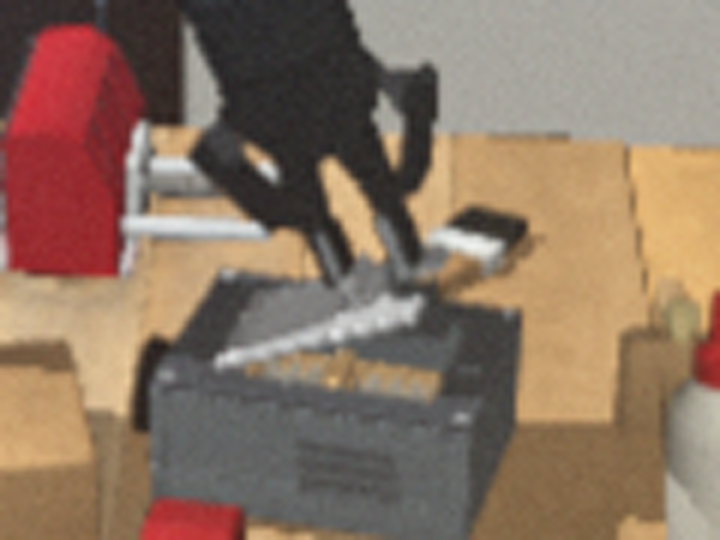

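The view shows the grille swung up at the +x edge, its hinge edge at crop (220,360), with the filter and its rib (343,370) visible below. Next I draw it out, lift and lay it down.

```bash
python3 - <<'E'
from h import *
p,o=gpose(30.5,81,24,14); bot.movel(p,o,max_speed=40); s=st('drawn')
assert np.linalg.norm(s['contact_force'])<15
bot.movel(p+[0,0,90],max_speed=100); st('lift')
g=np.array([565.,-262,0]); th=15; q=g+R.from_euler('z',th,degrees=True).apply([30.5,0,0]); o=e(Rd(th))
bot.move_ptp(q+[0,0,150],o); st('over')
cv2.imwrite('pics/s5.png',imaging.capture('side')[100:380,180:460])
bot.movel(q+[0,0,26],max_speed=130)
print(bot.movel(q+[0,0,8],max_speed=15,threshold=4)); st('down')
cv2.imwrite('pics/t5.png',cv2.resize(np.hstack([imaging.capture('side')[215:345,290:450]]),None,fx=4.5,fy=4.5,interpolation=cv2.INTER_CUBIC))
E
```

```text
drawn t 15.18 tcp [564.2 153.3 121.7] F [ 0.4  0.1 -2.1] open 0.295 gf 34.9
lift t 16.23 tcp [563.4 153.3 210.8] F [-0.8  0.5 -2.2] open 0.292 gf 34.9
over t 17.77 tcp [ 594.7 -253.   150. ] F [-0.4  0.9 -2.4] open 0.286 gf 34.9
True
down t 19.73 tcp [ 594.3 -254.1   13.5] F [-0.2 -0.2  5. ] open 0.287 gf 35.3
```

View pics/t5.png

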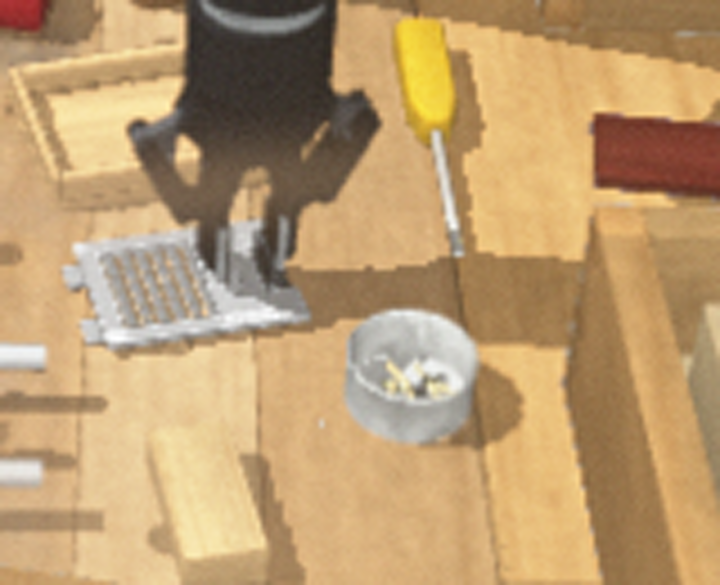

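The grille lies flat on the bench right way up, clear of the tray, tin and rods. I release it and look at the filter.

```bash
python3 - <<'E'
from h import *
bot.grip(0.62); st('rel')
p=bot.get_state()['tcp_pos']; bot.movel(p+[0,0,100],max_speed=120); st('up')
bot.move_ptp(np.array([470,-110,230.]),e(Rd(YAW)))
t=imaging.capture('top');s=imaging.capture('side');cv2.imwrite('pics/top6.png',t);cv2.imwrite('pics/side6.png',s)
a=cv2.resize(t[165:240,240:320],None,fx=5,fy=5,interpolation=cv2.INTER_CUBIC)
b=cv2.resize(s[145:220,275:355],None,fx=5,fy=5,interpolation=cv2.INTER_CUBIC)
cv2.imwrite('pics/c6.png',np.hstack([a,b])); st()
E
```

```text
rel t 20.17 tcp [ 593.2 -253.4   12.2] F [ 0.1 -0.4  0.4] open 0.616 gf 0.0
up t 21.15 tcp [ 592.6 -253.   111.4] F [0.5 0.1 0.2] open 0.619 gf 0.0
 t 22.14 tcp [ 470.5 -110.7  229. ] F [ 0.9 -0.4  0. ] open 0.618 gf 0.0
```

View pics/c6.png

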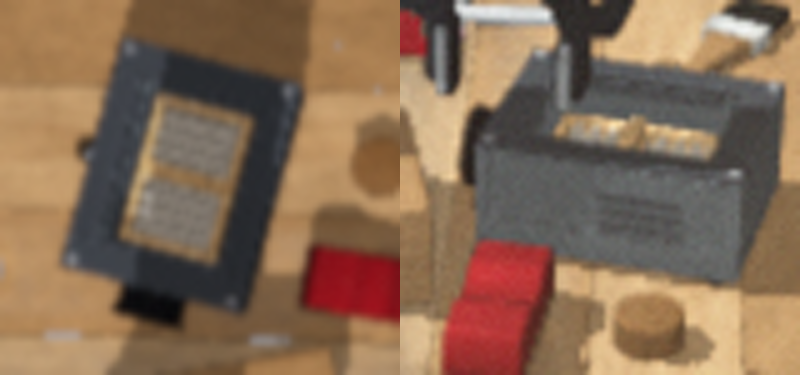

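The filter frame is at top crop (160,95), (252,118), (213,262), (118,238), and its rib at top crop (188,174) and side crop (635,128). Next I measure it and take it.

```bash
python3 - <<'E'
from h import *
f=lambda p:np.array(p)/5-.4+[240,165]; g=lambda p:np.array(p)/5-.4+[275,145]
W=np.array([onz('top',f(p),52) for p in[(160,95),(252,118),(213,262),(118,238)]]); x=W[0]+W[1]-W[2]-W[3]
c=W.mean(0); print('frame',c.round(1),np.degrees(np.arctan2(x[1],x[0])),np.linalg.norm(x)/2)
print('rib tri',tri(f((188,174)),g((235,128))), onz('top',f((188,174)),66), 'rib proj',proj('side',[*c[:2],66]), g((235,128)))
c=np.array([*c[:2],0]); th=YAW; o=e(Rd(th))
if np.linalg.norm(c-C)>8: raise SystemExit('far')
bot.move_ptp(c+[0,0,150],o); bot.grip(0.45,40)
bot.movel(c+[0,0,70],max_speed=120)
print(bot.movel(c+[0,0,55.5],max_speed=25,threshold=5)); st('at')
bot.grip(0.0,40); st('closed')
p=bot.get_state()['tcp_pos']; bot.movel(c+[0,0,75],max_speed=40); s=st('lift1')
if np.linalg.norm(s['contact_force'])<12: bot.movel(c+[0,0,175],max_speed=120); st('lift')
i=imaging.capture('side'); cv2.imwrite('pics/s7.png',cv2.resize(i[90:220,260:400],None,fx=4,fy=4))
E
```

```text
frame [531.  159.6  52. ] -14.106276209889405 103.8880391267962
rib tri (array([532.27281546, 156.17814555,  70.34615814]), np.float64(1.1381889860045118)) [533.10236523 156.65018305  66.        ] rib proj [321.35623166 170.88615585] [321.6 170.2]
False
at t 25.09 tcp [531.  159.6  55.4] F [ 0.3 -1.2  0.4] open 0.453 gf 0.0
closed t 25.46 tcp [531.3 159.6  55.8] F [ 0.  -0.1  2.4] open 0.101 gf 42.1
lift1 t 26.1 tcp [531.  159.6  75.1] F [-0.4  0.8 -1.8] open 0.103 gf 41.7
lift t 27.08 tcp [530.4 159.5 174.2] F [-0.1 -0.3 -2. ] open 0.1 gf 41.7
```

```bash
python3 - <<'E'
from h import *
c=np.array([544.8,-125.3,0]); o=e(Rd(15.5))
bot.move_ptp(c+[0,0,170],o)
bot.movel(c+[0,0,46],max_speed=120); st('above')
print(bot.movel(c+[0,0,27],max_speed=15,threshold=4)); st('down')
i=imaging.capture('side'); bot.grip(0.4); st('rel')
p=bot.get_state()['tcp_pos']; bot.movel(p+[0,0,130],max_speed=120)
bot.move_ptp(np.array([330,-330,260.]),o)
t=imaging.capture('top');s=imaging.capture('side'); st()
a=cv2.resize(t[160:270,245:425],None,fx=4.4,fy=4.4,interpolation=cv2.INTER_CUBIC)[:,:790]
cv2.imwrite('pics/t8.png',a); cv2.imwrite('pics/s8.png',cv2.resize(s[130:345,230:445],None,fx=2.7,fy=2.7,interpolation=cv2.INTER_CUBIC))
E
```

```text
above t 29.42 tcp [ 545.5 -125.5   46.7] F [ 0.4  0.3 -1.8] open 0.099 gf 41.7
True
down t 30.32 tcp [ 544.7 -125.3   31.8] F [-0.1 -0.2  4.4] open 0.101 gf 42.4
rel t 30.73 tcp [ 543.6 -124.9   30.7] F [ 1.2 -0.8 -0.6] open 0.397 gf 0.0
 t 33.26 tcp [ 330.7 -329.3  259.4] F [0.5 0.5 0.5] open 0.402 gf 0.0
```

View pics/t8.png

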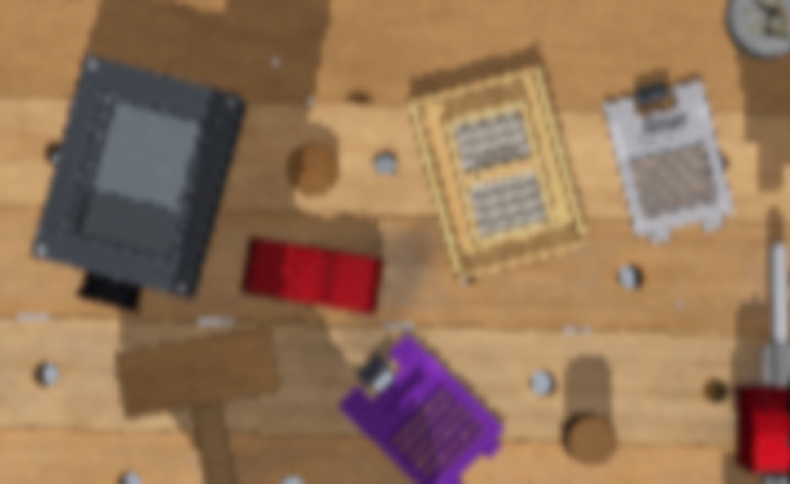

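View pics/s8.png

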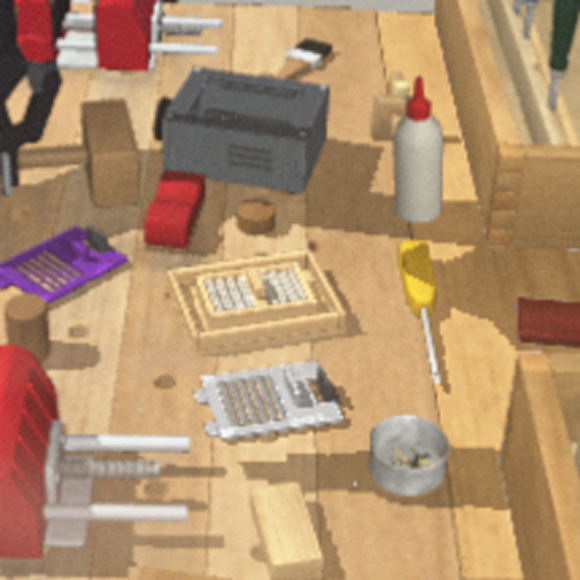

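The filter lies flat in the tray (top crop 500,170) and the grille flat on the bench (668,160). The block stands sole down (312,275), the box is empty, and nothing else has moved. I'm handing in.

```bash
python3 -c "
from bench import bot
print(bot.sign_off())"
```

```text
the job is handed in; nothing more can be done
None
```

The job is handed in at about 33 s of the 64 s allowed: the block is on the bench sole down, the grille lies flat and right way up, the filter is flat in the tray, and the last pictures show nothing else moved.

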